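Drop a set of furniture feet from the batch bin into its kit tray

TASK

Slide the kit tray by its handle fully home under the drop-bottom bin, against its stop. Then trip the latch with its pedal and swing the trap open by its bail lever until all four furniture feet have dropped into the tray, and press the bail back down until the trap is shut and the hook has snapped over it again, with the pedal back up. Leave the tray with the feet in its place under the bin, and do not disturb the other things on the bench.

Things in the scene. Friction and masses are not known exactly. Their poses are not given: they have to be found in the camera images.
- hopper: drop-bottom batch bin of plywood on a wooden stand, fixed to the bench, 298 mm tall; four furniture feet stand in it on its trap. Origin: on the bench under the bin; z up; -x side (the robot's left) with the bail lever, +x side (its right) open below for the tray, -y side near the robot. Inside of the bin: x -62 to 40, y -62 to 62 mm. Rear posts at x 67 to 85, |y| 92 to 110 mm
- tray_home (a point): where the tray's origin is when home: the hopper's origin, same axes. The way in runs along the hopper's x, between two rails 30 mm high (faces at y -91.5 and 91.5 mm, from x 85 on), and ends at a rigid stop sill 36 mm high at x -82 mm. A skirt board (x 58 to 67) hangs over it down to 85 mm above the bench
- trap (a joint): rad, angle of the bin's flap bottom and of the bail lever, one rocking piece: 0 shut, 1.2 wide open (stops). Flap swings down, bail up. Return spring 0.6 Nm/rad, damper 0.12 Nms/rad. Latched: under 0.03. Tripped, the load opens it to only 0.2 to 0.35 and the feet stay on; lifted past 0.7 they slide off, 1.1 clears them (7 N at the bar). Let go, it sinks to 0.24 on top of the hook, unlatched
- trap_hinge (a point): point on the trap's hinge axis, which runs along the hopper's y, at hopper (-78, 0, 205) mm; the flap reaches 116 mm from it towards +x, the bail bar lies 130 mm from it towards -x (level when shut)
- bail_grip (a point): middle of the bail bar, a round bar along the hopper's y, 14 mm thick (soft sleeve 17 mm), 90 mm clear between its side arms; at hopper (-208, 0, 205) mm when shut. It can turn between the fingers. To latch, press it down: some 5 N of ramp from 0.24 rad on, then the hook snaps over in the last 2 mm before the rigid stop at 0 rad, which must be felt
- latch (a joint): rad, angle of the trip latch: 0 at rest, grows as its pedal is pressed, stop at 0.22; sprung, returns by itself. Its hook lies over a 10 mm pin on the bail's arm nearer the robot and is clear of it from about 0.15. It hangs in a 145 mm tall steel bracket at hopper x -195 to -159, y -116 to -80 mm
- pedal_top (a point): middle of the top of the latch pedal, a rubber-faced pad 32 x 26 mm beside the latch bracket, at hopper (-211, -135, 138) mm. Pressed straight down it starts at 5 N, trips at about 10 N after 5 to 6 mm and stops after 9 mm (14 N)
- tray: open sheet-metal kit tray, 164 mm (x) by 165 mm (y) outside, 60 mm high, 4 mm walls, with a steel bow handle. Origin: underside of its floor, in the middle; z up, handle towards its +x. About 0.35 kg. It starts empty, 90 to 145 mm out to the right of its place under the bin, roughly in line with it
- tray_grip (a point): middle of the tray's bow handle, a steel U of 12 mm round bar: two stems from the tray's +x wall (y -46 and 46 mm) carry a cross bar along the tray's y, 80 mm of it straight, centred here at tray (197, 0, 40) mm
- foot_1_mid (a point): square tapered furniture foot, dark wood, 38 mm square at the wide end, 29 mm at the narrow end, 62 mm long, about 80 g; one of four alike. This point is its middle, 31 mm above the wide end it stands on
- foot_2_mid (a point): square tapered furniture foot, dark wood, 38 mm square at the wide end, 29 mm at the narrow end, 62 mm long, about 80 g; one of four alike. This point is its middle, 31 mm above the wide end it stands on
- foot_3_mid (a point): square tapered furniture foot, dark wood, 38 mm square at the wide end, 29 mm at the narrow end, 62 mm long, about 80 g; one of four alike. This point is its middle, 31 mm above the wide end it stands on
- foot_4_mid (a point): square tapered furniture foot, dark wood, 38 mm square at the wide end, 29 mm at the narrow end, 62 mm long, about 80 g; one of four alike. This point is its middle, 31 mm above the wide end it stands on
- marker_3: black marker pen, 14 mm thick, lying to the left of the latch; bystander. Origin: centre of its underside, as for all bystanders
- pliers_red: red-handled pliers lying flat, 170 mm; bystander
- tape_measure: yellow tape measure, 65 mm; bystander
- tack_jar: jar of tacks, 60 mm across, 82 mm tall; bystander
- offcut_1: wood offcut, 146 x 79 x 22 mm, lying flat; bystander
There are look-alikes about, which are no part of the job. Leave any yellow look-alike of the part that bears foot_2_mid alone.

How it is judged (in metres and radians):
On the way, in this order (a step that is already met when the one before it is completed fails the run):
1. the tray is home under the bin, within 10 mm of its place along the way in, while the trap is still shut (value of joint trap below 0.06 rad and x of tray in the frame of hopper between -0.01 and 0.01 m and y of tray in the frame of hopper between -0.015 and 0.015 m and angle between the x axis of tray and the x axis of hopper, either way round below 0.1 rad), for 0.2 s.
2. the trap has been swung open and all four feet lie in the tray (value of joint trap above 0.3 rad and x of foot_1_mid in the frame of tray between -0.082 and 0.082 m and y of foot_1_mid in the frame of tray between -0.081 and 0.081 m and z of each of foot_1_mid, foot_2_mid, foot_3_mid, foot_4_mid in the frame of tray below 0.095 m and x of foot_2_mid in the frame of tray between -0.082 and 0.082 m and y of foot_2_mid in the frame of tray between -0.081 and 0.081 m and x of foot_3_mid in the frame of tray between -0.082 and 0.082 m and y of foot_3_mid in the frame of tray between -0.081 and 0.081 m and x of foot_4_mid in the frame of tray between -0.082 and 0.082 m and y of foot_4_mid in the frame of tray between -0.081 and 0.081 m), for 0.1 s.
At the end, for the whole second after the job is handed in: Trap shut and hooked (trap under 0.04 rad, latch under 0.03 rad), all four feet inside the tray's outline with their middles under 95 mm above its underside, tray at rest home under the bin (10 mm along the way in, 15 mm across, 0.1 rad) (value of joint trap below 0.04 rad and value of joint latch below 0.03 rad and linear speed of tray below 0.02 m/s and x of foot_1_mid in the frame of tray between -0.082 and 0.082 m and y of foot_1_mid in the frame of tray between -0.081 and 0.081 m and z of each of foot_1_mid, foot_2_mid, foot_3_mid, foot_4_mid in the frame of tray below 0.095 m and x of foot_2_mid in the frame of tray between -0.082 and 0.082 m and y of foot_2_mid in the frame of tray between -0.081 and 0.081 m and x of foot_3_mid in the frame of tray between -0.082 and 0.082 m and y of foot_3_mid in the frame of tray between -0.081 and 0.081 m and x of foot_4_mid in the frame of tray between -0.082 and 0.082 m and y of foot_4_mid in the frame of tray between -0.081 and 0.081 m and x of tray in the frame of hopper between -0.01 and 0.01 m and y of tray in the frame of hopper between -0.015 and 0.015 m and angle between the x axis of tray and the x axis of hopper, either way round below 0.1 rad); the robot touches nothing.
It fails at once if one of the loose things lying about (marker, pliers, tape measure, jar, offcut) is moved more than 30 mm (distance of any of marker_3, pliers_red, tape_measure, tack_jar, offcut_1 from where it was at the start of the episode above 0.03 m).
It also fails if it takes over 69 s, if anything falls off the work surface, if the arm or the gripper's body presses on something with over 40 N, if the wrist force passes 120 N, or if a joint passes its speed limit or range.

ROBOT

A 6-joint arm with a two-finger parallel gripper is mounted at the origin on a cart in front of the work surface, level with it; the furniture and walls round the work are solid. World frame = base frame: x ahead of the robot, y to its left, z up, the work surface at z = 0. Lengths are in m, angles in degrees, forces in N, time in s.
With the tool pointing down it reaches from about 0.4 to 0.825 m from the base axis. Payload 7 kg.
Tool frame: the origin (TCP) lies between the finger pads; the fingertips stand 19 mm ahead of it and the grasp point (between the pads) is the TCP (r.tip_extent is the distance from the TCP to the fingertips, in m); z points along the fingers, y is the direction in which the jaws open and shut (so a half turn about z gives the same grasp; the last joint's range is limited). The gripper opens to 88 mm and grips with 3 to 60 N. Pads are 19 mm wide; open, the fingers measure 130 mm over their backs; the gripper's body (78 mm by 193 mm) begins 47 mm behind the grasp point.
Start: joints at [83.944, 20.546, 0.682, 0, -70.136, -16.507], TCP at [0.259, 0.623, 0.246] pointing down, gripper open.
Joint ranges: [-176.03, 176.03], [-82.01, 121.73], [-58.28, 71.71], [-173.87, 95.51], [-174.79, -0.11], [-173.66, 173.66]. Speed limits (degrees/s): [136.94, 136.94, 172.46, 180, 180, 180].

INTERFACE

Orientations are given as [roll, pitch, yaw] about the fixed x, y, z axes, in that order (R = Rz(yaw) Ry(pitch) Rx(roll)).
In Python, from plant import r, capture, workorder, spotter gives the robot as it stands.
- The arm moves only by the tool step_arm, never from a script. Its argument "motion" is a list of rows, each a list of 5 numbers: the finger opening in m, from 0 to 0.0876, then the shift along the tool's x, y, z in m, then the turn about the tool's z in rad. In form: [[grip, dx, dy, dz, roll], ...]. A call has 1 to 5 rows; each row is the pose to reach, as a shift and turn from the pose commanded when the call began, along the tool's axes at that moment; what a row does not reach only later rows make up. A row lasts 1/8 s, in which the tool goes at most 62.5 mm and 10.7 degrees, less where a joint would pass 70% of its speed; a pose out of reach is approached as far as the arm can. A call with a gripper value outside its range is refused whole. The fingers move at their own pace and stop on an object; "newtons" is the grip in N (left out, the last holds). Time passes only in rows, so rows that repeat a pose let the fingers close. It gives the time, the measured TCP pose, the force and the opening at its end, in the units of the state.
- r.get_state(): the state, without advancing time (a new reading comes with each control period).
- capture(name): name is "side" or "top"; returns a dict with "image" (400x640x3 uint8, red, green, blue), "z_map" (400x640 float32, m along the optical axis (not along the pixel's ray), 0 where there is no reading), "fx", "fy", "cx", "cy" (pixels), "pose" (4x4, takes a point from camera to world coordinates). Camera axes: x right, y down, z forward; pixel columns grow to the right and rows downward; lengths in m; the calibration is good to about 2 mm. A picture is of the moment at which its call begins.
- workorder.close_job(): hands the job in, once; it reports no verdict.
Trained networks look in the newest picture that a camera, given by its name, has taken for a name from the list of things; names that differ only in an ending like _2 or _b are one class to them, and where a whole thing is asked for, a point or a joint stands for the part that bears it (a point fixed in the world has none). Each returns a list of dicts, best first, with "p" (0 to 1); they miss things now and then, are a little off and sometimes report something else, mostly with a low value. They report only what shows in the picture. A call takes as long as a camera call. They do not tell look-alikes from the thing itself.
- spotter.regions_of(camera, label): "mask" (400x640 bool, what is visible of it).
- spotter.tip_of(camera, label): "location" ([x, y, z] in m, in world coordinates, good to about 4 mm: a listed point, or the origin of a listed thing).
The state is a dict: "time_s": time; "joints": joint angles; "qd": joint speeds; "joint_torque": joint torques, N m; "tcp_pos": TCP position; "eef_rot": TCP orientation; "contact_force": force on the tool from outside, world axes, zero at the start; "moment": the same for the moment, N m; "gripper_width": finger opening in m.
Only numpy, scipy, OpenCV 4.12 (cv2) and the standard library are available. Lean on these libraries where they do the work, as an engineer would, in place of code of your own. Each camera call takes 0.05 s, during which the arm holds its last target.

## Working session

There is one attempt and no reset: what is moved stays moved. The work goes in short steps, Python scripts to look and compute and a tool call to move; the robot and the scene stay as the last step left them, time stands still between calls to the robot, and variables do not carry over. Pictures are saved under pics/ and viewed, and the job is handed in when it is done.

Besides the shell and the picture viewer there is one more tool, called by a JSON object that holds its "op" and its "data". step_arm: Moves the arm, as the interface text tells. Its arguments: {"type":"object","properties":{"motion":{"type":"array","items":{"type":"array","items":{"type":"number"}}},"newtons":{"type":"number"}},"required":["motion"]}

```bash
ls; mkdir -p pics; python3 - <<'E'
from plant import r, capture, workorder, spotter
import cv2
s=r.get_state(); print(s)
for n in ("side","top"):
    c=capture(n); cv2.imwrite(f"pics/{n}0.png",c["image"][:,:,::-1]); print(n,c["fx"],c["pose"])
    for l in ["hopper","trap_hinge","bail_grip","pedal_top","tray","tray_grip","marker_3","pliers_red","tape_measure","tack_jar","offcut_1","foot_1_mid","tray_home"]:
        try: print(l,[(round(d["p"],2),[round(float(v),3) for v in d["location"]]) for d in spotter.tip_of(n,l)])
        except Exception as e: print(l,e)
E
```

```text
pics
{'time_s': 0.0, 'joints': array([ 8.39424837e+01,  2.05911382e+01,  6.33806126e-01, -1.91458799e-02,
       -7.01343747e+01, -1.65053034e+01]), 'qd': array([-0.07802025,  0.05051195,  0.06445181,  0.09195013, -0.05873717,
        0.03823943]), 'joint_torque': array([-1.16601212e-03, -5.82713556e+01,  2.93051666e+01,  6.99746400e+00,
        6.97832205e-03, -1.57311024e-04]), 'tcp_pos': array([0.25886563, 0.62290451, 0.24462931]), 'eef_rot': array([ 1.79906958e+02, -8.79998983e-03, -2.25693331e+01]), 'contact_force': array([ 0.71881218, -0.72515527,  0.03164759]), 'moment': array([-0.00678454, -0.02059711,  0.03983427]), 'gripper_width': 0.08766225566669048}
side 411.7922387433584 [[-0.97793092 -0.16974921  0.12180443  0.38737603]
 [-0.20870335  0.76663089 -0.60722318  0.95486489]
 [ 0.00969662 -0.61924332 -0.78513928  1.11930162]
 [ 0.          0.          0.          1.        ]]
hopper []
trap_hinge [(0.55, [0.51, 0.164, 0.204]), (0.51, [0.406, 0.586, 0.001])]
bail_grip [(0.75, [0.499, 0.293, 0.203])]
pedal_top [(0.57, [0.365, 0.281, 0.14])]
tray [(0.84, [0.538, -0.037, 0.003]
[... 573 characters left out ...]
 0.00000000e+00  0.00000000e+00  0.00000000e+00  1.00000000e+00]]
hopper []
trap_hinge [(0.74, [0.513, 0.165, 0.203]), (0.2, [0.406, 0.584, 0.003])]
bail_grip [(0.58, [0.499, 0.297, 0.206])]
pedal_top [(0.6, [0.364, 0.28, 0.138])]
tray [(0.93, [0.541, -0.034, -0.0])]
tray_grip [(0.71, [0.567, -0.232, 0.035])]
marker_3 [(0.47, [0.387, 0.48, 0.0]), (0.24, [0.362, 0.281, 0.136])]
pliers_red [(0.62, [0.663, -0.224, -0.002]), (0.19, [0.511, 0.165, 0.2])]
tape_measure [(0.67, [0.452, 0.473, -0.004]), (0.53, [0.407, 0.584, 0.003]), (0.43, [0.544, -0.031, -0.004])]
tack_jar [(0.72, [0.452, 0.475, -0.001])]
offcut_1 [(0.9, [0.683, 0.034, -0.0])]
foot_1_mid [(0.53, [0.492, 0.123, 0.244])]
tray_home []
```

View pics/side0.png

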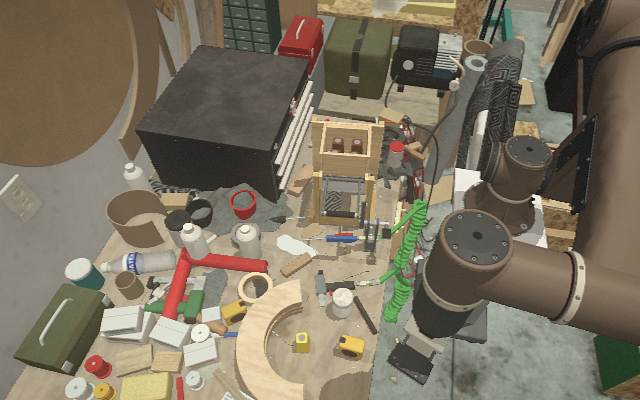

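View pics/top0.png

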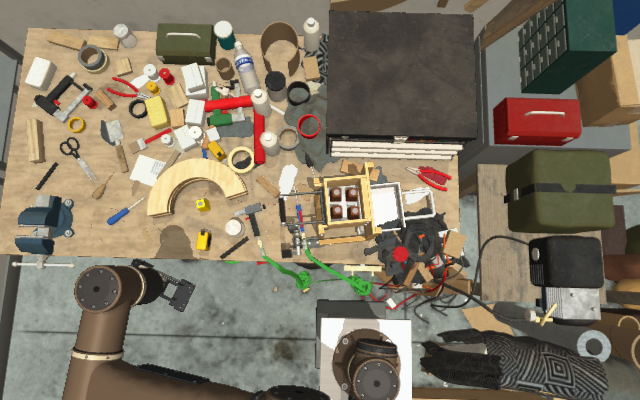

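```bash
cat > h.py <<'E'
from plant import r, capture, workorder, spotter
import cv2, numpy as np
def cloud(c):
    v,u=np.mgrid[0:400,0:640]; z=c["z_map"]
    P=np.stack([(u-c["cx"])/c["fx"]*z,(v-c["cy"])/c["fy"]*z,z],-1)
    W=P@c["pose"][:3,:3].T+c["pose"][:3,3]; W[z<=0]=np.nan
    return W
def crop(c,name,u0,v0,u1,v1,k):
    im=cv2.resize(c["image"][v0:v1,u0:u1,::-1],None,fx=k,fy=k,interpolation=cv2.INTER_CUBIC); cv2.imwrite(name,im)
E
python3 - <<'E'
from h import *
ct=capture("top"); cs=capture("side")
crop(ct,"pics/topc.png",260,140,460,290,4)
crop(cs,"pics/sidec.png",260,100,460,250,4)
W=cloud(ct); np.save("Wt.npy",W); np.save("Ws.npy",cloud(cs))
m=spotter.regions_of("top","tray"); print([(d["p"],d["mask"].sum()) for d in m])
M=m[0]["mask"]; P=W[M]; print(np.nanmin(P,0),np.nanmax(P,0))
# handle slice
X=W.reshape(-1,3); s=(X[:,2]>0.03)&(X[:,2]<0.055)&(X[:,1]<-0.1)&(X[:,1]>-0.3)&(X[:,0]>0.4)&(X[:,0]<0.7)
Q=X[s]; 
print(len(Q)); print(np.round(Q[np.argsort(Q[:,1])][:60],3))
E
```

```text
[(0.84, np.int64(1381))]
[ 0.4445521  -0.23518141 -0.00813439] [0.62853049 0.0380012  0.07041982]
735
[[ 0.469 -0.299  0.054]
 [ 0.469 -0.297  0.05 ]
 [ 0.469 -0.292  0.054]
 [ 0.469 -0.29   0.048]
 [ 0.466 -0.28   0.047]
 [ 0.465 -0.275  0.053]
 [ 0.458 -0.274  0.054]
 [ 0.474 -0.273  0.035]
 [ 0.47  -0.272  0.037]
 [ 0.454 -0.272  0.05 ]
 [ 0.481 -0.271  0.03 ]
 [ 0.458 -0.271  0.053]
 [ 0.466 -0.271  0.043]
 [ 0.464 -0.271  0.055]
 [ 0.461 -0.27   0.055]
 [ 0.478 -0.27   0.031]
 [ 0.473 -0.268  0.04 ]
 [ 0.466 -0.268  0.04 ]
 [ 0.461 -0.267  0.053]
 [ 0.457 -0.267  0.055]
 [ 0.469 -0.266  0.045]
 [ 0.48  -0.265  0.037]
 [ 0.469 -0.265  0.039]
 [ 0.447 -0.264  0.051]
 [ 0.461 -0.264  0.053]
 [ 0.466 -0.264  0.042]
 [ 0.488 -0.263  0.032]
 [ 0.454 -0.263  0.055]
 [ 0.443 -0.263  0.054]
 [ 0.476 -0.263  0.045]
 [ 0.472 -0.262  0.048]
 [ 0.47  -0.262  0.036]
 [ 0.484 -0.261  0.039]
 [ 0.447 -0.261  0.05 ]
 [ 0.461 -0.261  0.051]
 [ 0.454 -0.261  0.05 ]
 [ 0.433 -0.261  0.05 ]
 [ 0.443 -0.26   0.053]
 [ 0.48  -0.26   0.043]
 [ 0.457 -0.26   0.054]
 [ 0.436 -0.26   0.053]
 [ 0.492 -0.26   0.032]
 [ 0.44  -0.26   0.054]
 [ 0.418 -0.259  0.054]
 [ 0.488 -0.259  0.036]
 [ 0.465 -0.258  0.048]
 [ 0.472 -0.258  0.048]
 [ 0.461 -0.258  0.05 ]
 [ 0.412 -0.257  0.048]
 [ 0.454 -0.257  0.051]
 [ 0.443 -0.257  0.051]
 [ 0.466 -0.257  0.04 ]
 [ 0.405 -0.257  0.048]
 [ 0.48  -0.257  0.041]
 [ 0.457 -0.257  0.053]
 [ 0.447 -0.257  0.053]
 [ 0.425 -0.256  0.052]
 [ 0.436 -0.256  0.054]
 [ 0.408 -0.256  0.052]
 [ 0.469 -0.256  0.045]]
```

```bash
sleep 1; echo
```

```text
(no output)
```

View pics/topc.png

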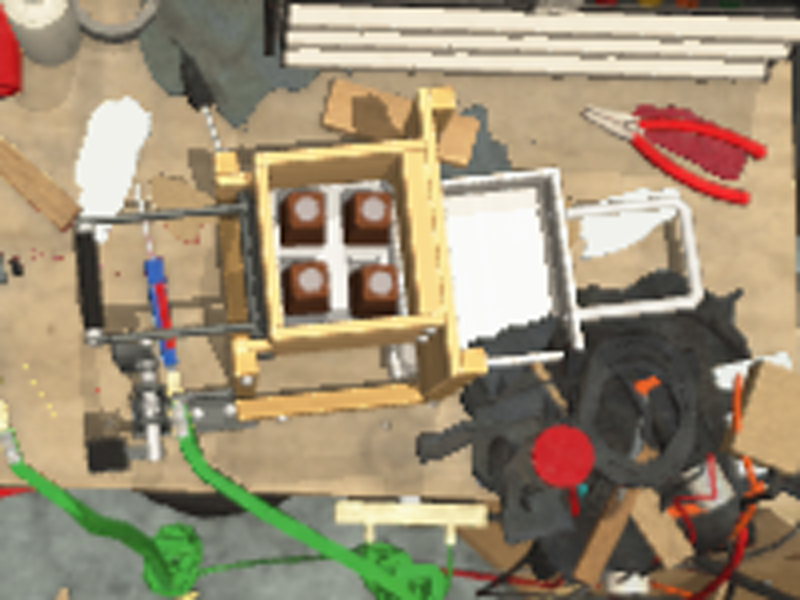

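View pics/sidec.png

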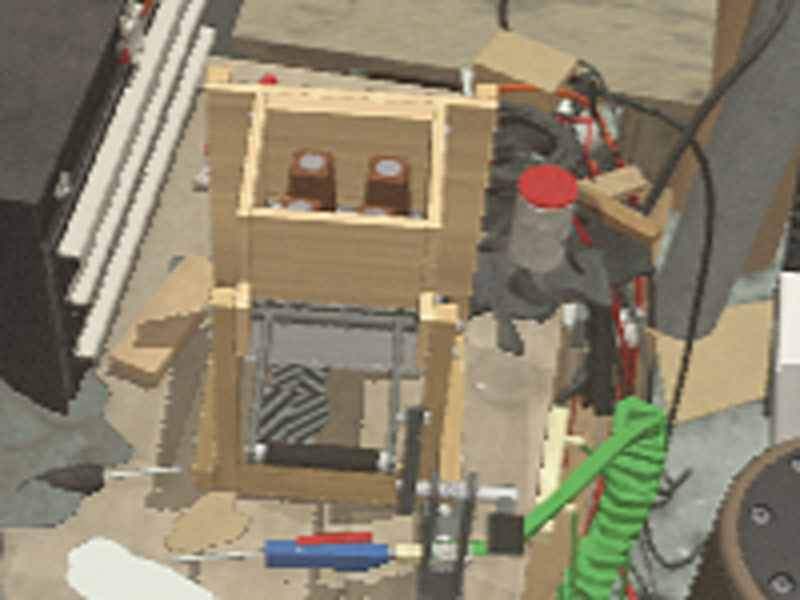

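```bash
python3 - <<'E'
import numpy as np
W=np.load("Wt.npy"); X=W.reshape(-1,3); X=X[~np.isnan(X[:,0])]
# hi-res height map mm, rows x (top far), cols y
def grid(x0,x1,y0,y1,d):
    print("      "+" ".join("%4d"%(y*1000) for y in np.arange(y1-d/2,y0,-d)))
    for x in np.arange(x1-d/2,x0,-d):
        row=[]
        for y in np.arange(y1-d/2,y0,-d):
            s=(abs(X[:,0]-x)<d/2)&(abs(X[:,1]-y)<d/2)
            row.append("%4d"%(1000*X[s,2].max()) if s.any() else "   .")
        print("%5d "%(x*1000)+" ".join(row))
grid(0.36,0.74,-0.38,-0.0,0.015)
# handle bar
s=(X[:,2]>0.034)&(X[:,2]<0.056)&(X[:,1]<-0.2)&(X[:,1]>-0.26)&(X[:,0]>0.515)&(X[:,0]<0.62)
Q=X[s]; print(np.round(Q[np.argsort(Q[:,0])],3))
E
```

```text
-7  -22  -37  -52  -67  -82  -97 -112 -127 -142 -157 -172 -187 -202 -217 -232 -247 -262 -277 -292 -307 -322 -337 -352 -367
  732  276  276  272  277  277  278  277  274  277  275  274  276  275  277  276  275  274  277  273  274  275    8    5    .    .
  717  198  200  201  200  233  236  200  200  202  203  198  204  201  201  199  201  201  201  201  202    6    4    4    .    .
  702    .    4    6   14    6    6    9    4    4   14   15   13    6    8   11   10    8    8    6    8    9   12    5    .    .
  687    .   27   27    5    9   11    8    6    3   17   19   19   20   20   17   15   22   16   16    5    2    4    7    .    .
  672   30   29   28    5    6    4    7    5    4    2    5   12   17   18    8   12    6   15   20   17   15    6    7    .    .
  657   28   32   25    6    6    6    7   10    8    6    7    7   10   17   16    7    8    7    9   12   18    9    6    .    .
  642   22   24   25   10    7    8    3    3    9    7    8    7    4    5   18   20   16    9    8    5    5    7    7    .    .
  627   56   67   69   65   62   66   66   65    8    6    6
[... 4478 characters left out ...]
39]
 [ 0.601 -0.221  0.05 ]
 [ 0.601 -0.224  0.05 ]
 [ 0.601 -0.201  0.043]
 [ 0.602 -0.229  0.045]
 [ 0.603 -0.22   0.038]
 [ 0.604 -0.224  0.05 ]
 [ 0.604 -0.214  0.049]
 [ 0.605 -0.228  0.049]
 [ 0.605 -0.218  0.047]
 [ 0.605 -0.204  0.045]
 [ 0.605 -0.222  0.047]
 [ 0.605 -0.201  0.044]
 [ 0.605 -0.208  0.044]
 [ 0.605 -0.212  0.044]
 [ 0.608 -0.214  0.05 ]
 [ 0.608 -0.207  0.048]
 [ 0.608 -0.2    0.046]
 [ 0.608 -0.225  0.049]
 [ 0.608 -0.218  0.047]
 [ 0.609 -0.222  0.046]
 [ 0.609 -0.205  0.042]
 [ 0.61  -0.213  0.039]
 [ 0.611 -0.206  0.05 ]
 [ 0.612 -0.2    0.045]
 [ 0.612 -0.205  0.044]
 [ 0.612 -0.212  0.045]
 [ 0.612 -0.215  0.045]
 [ 0.614 -0.224  0.04 ]
 [ 0.614 -0.221  0.038]]
```

```bash
python3 - <<'E'
from h import *
acc={}
for n in("top","side"):
    for i in range(2):
        capture(n)
        for l in["trap_hinge","bail_grip","pedal_top"]:
            for d in spotter.tip_of(n,l):
                p=np.array(d["location"])
                if p[0]>.3 and p[1]<.35 and p[2]>.12 and d["p"]>.4: acc.setdefault(l,[]).append(p); break
H={"trap_hinge":(-78,0,205),"bail_grip":(-208,0,205),"pedal_top":(-211,-135,138)}
A=np.array([np.array(H[k])/1000 for k in acc]); B=np.array([np.mean(acc[k],0) for k in acc]); print(B.round(4))
a=A[:,:2]-A[:,:2].mean(0); b=B[:,:2]-B[:,:2].mean(0)
th=np.arctan2((a[:,0]*b[:,1]-a[:,1]*b[:,0]).sum(),(a*b).sum()); R=np.array([[np.cos(th),-np.sin(th)],[np.sin(th),np.cos(th)]])
t=B[:,:2].mean(0)-R@A[:,:2].mean(0); print(np.degrees(th),t); print((A[:,:2]@R.T+t-B[:,:2]).round(4))
for f in("Wt","Ws"):
    X=np.load(f+".npy").reshape(-1,3); X=X[~np.isnan(X[:,0])]
    h=np.c_[(X[:,:2]-t)@R,X[:,2]]
    s=(abs(h[:,0])<.13)&(abs(h[:,1])<.13)&(h[:,2]>.285)&(h[:,2]<.315)
    q=h[s]; print(f,len(q),"zmed",np.median(q[:,2]))
    # rim wall lines
    for nm,c,ax in(("far wall y",(q[:,1]>.05)&(abs(q[:,0])<.035),1),("near wall y",(q[:,1]<-.05)&(abs(q[:,0])<.035),1),("left wall x",(q[:,0]<-.05)&(abs(q[:,1])<.05),0),("right wall",(q[:,0]>.035)&(abs(q[:,1])<.05),0)):
        g=q[c]
        if len(g)>3: print(nm,len(g),np.percentile(g[:,ax],[2,50,98]).round(4),"slope",np.polyfit(g[:,1-ax],g[:,ax],1)[0].round(3))
    s=(abs(h[:,0]+.208)<.03)&(abs(h[:,1])<.04)&(h[:,2]>.19)&(h[:,2]<.23); g=h[s]; print("bar",len(g),np.median(g,0).round(4),np.polyfit(g[:,1],g[:,0],1).round(3))
    s=(abs(h[:,0]+.211)<.03)&(abs(h[:,1]+.135)<.03)&(h[:,2]>.125)&(h[:,2]<.15); g=h[s]; print("pedal",len(g),g.min(0).round(3),g.max(0).round(3))
    s=(abs(h[:,0]+.19)<.06)&(abs(h[:,1]+.1)<.025)&(h[:,2]>.145); g=h[s]; print("bracket/hook tall",len(g),g.min(0).round(3) if len(g) else 0,g.max(0).round(3) if len(g) else 0)
    np.save("T.npy",np.array([th,t[0],t[1]]))
E
```

```text
[[0.5134 0.1631 0.2033]
 [0.512  0.2379 0.2133]
 [0.3642 0.2821 0.1391]]
-91.37827218453569 [0.50422719 0.06099888]
[[-0.0073 -0.0241]
 [-0.0028  0.031 ]
 [ 0.0101 -0.0069]]
Wt 980 zmed 0.2980156422162781
far wall y 240 [0.051  0.0842 0.1274] slope 0.027
near wall y 12 [-0.0533 -0.0512 -0.0503] slope 0.093
left wall x 110 [-0.0999 -0.0909 -0.0576] slope -0.203
right wall 92 [0.0355 0.04   0.0481] slope -0.084
bar 120 [-0.23   -0.0003  0.2146] [ 0.09  -0.228]
pedal 122 [-0.231 -0.159  0.128] [-0.181 -0.107  0.149]
bracket/hook tall 29 [-0.208 -0.118  0.146] [-0.18  -0.075  0.254]
Ws 984 zmed 0.2961291349383695
far wall y 223 [0.0516 0.0857 0.1281] slope 0.086
left wall x 190 [-0.1026 -0.093  -0.0583] slope -0.205
right wall 70 [0.0352 0.0409 0.0494] slope -0.062
bar 110 [-0.2346 -0.0121  0.2134] [ 0.037 -0.232]
pedal 153 [-0.234 -0.157  0.125] [-0.181 -0.107  0.145]
bracket/hook tall 6 [-0.208 -0.114  0.145] [-0.181 -0.075  0.217]
```

```bash
cat > fit.py <<'E'
from h import *
H=np.array([(-78,0),(-208,0),(-211,-135)])/1000.
B=np.array([(.5125,.164),(.499,.295),(.3643,.2813)])
a=H-H.mean(0); b=B-B.mean(0)
th=np.arctan2((a[:,0]*b[:,1]-a[:,1]*b[:,0]).sum(),(a*b).sum()); R=np.array([[np.cos(th),-np.sin(th)],[np.sin(th),np.cos(th)]])
t=B.mean(0)-R@H.mean(0); print(np.degrees(th),t.round(4)); print((H@R.T+t-B).round(4))
for f in("Wt","Ws"):
    X=np.load(f+".npy").reshape(-1,3); X=X[~np.isnan(X[:,0])]
    h=np.c_[(X[:,:2]-t)@R,X[:,2]]
    s=(abs(h[:,0])<.13)&(abs(h[:,1])<.13)&(h[:,2]>.285)&(h[:,2]<.315)
    q=h[s]; print(f,len(q),"zmed",np.median(q[:,2]))
    for nm,c,ax in(("far wall y",(q[:,1]>.05)&(q[:,1]<.09)&(abs(q[:,0])<.035),1),("near wall y",(q[:,1]<-.05)&(q[:,1]>-.09)&(abs(q[:,0])<.035),1),("left wall x",(q[:,0]<-.05)&(abs(q[:,1])<.05),0),("right wall",(q[:,0]>.03)&(abs(q[:,1])<.05),0)):
        g=q[c]
        if len(g)>3: print(nm,len(g),np.percentile(g[:,ax],[2,50,98]).round(4),"slope",np.polyfit(g[:,1-ax],g[:,ax],1)[0].round(3))
    s=(abs(h[:,0]+.208)<.03)&(abs(h[:,1])<.035)&(h[:,2]>.19)&(h[:,2]<.23); g=h[s]; print("bar",len(g),np.median(g,0).round(4),np.polyfit(g[:,1],g[:,0],1).round(3))
    s=(abs(h[:,0]+.211)<.03)&(h[:,1]<-.118)&(h[:,1]>-.16)&(h[:,2]>.13)&(h[:,2]<.15); g=h[s]; print("pedal",len(g),g.min(0).round(3),g.max(0).round(3),np.median(g,0).round(3))
    s=(abs(h[:,0]+.19)<.06)&(h[:,1]<-.07)&(h[:,1]>-.13)&(h[:,2]>.145); g=h[s]; print("hook tall",len(g),g[np.argsort(-g[:,2])][:14].round(3).tolist())
    s=(h[:,0]<-.09)&(h[:,0]>-.2)&(h[:,1]<-.03)&(h[:,1]>-.1)&(h[:,2]>.19); g=h[s]; print("arm y",len(g),g[:,1].min().round(3),g[:,1].max().round(3),np.median(g[:,1]).round(3))
np.save("T.npy",np.array([th,t[0],t[1]]))
hw=lambda x,y:(R@np.array([x,y])+t).round(4)
print("home grip",hw(.197,0)," bail",hw(-.208,0)," pedal",hw(-.211,-.135))
g=np.array([.566,-.2305]); tr=np.array([.5405,-.0355])
print("grip in hopper",((g-t)@R).round(4),"tray",((tr-t)@R).round(4))
E
python3 fit.py
```

```text
-83.64452737563289 [0.5217 0.0871]
[[ 0.0005  0.0006]
 [-0.0004 -0.0012]
 [-0.0002  0.0006]]
Wt 1002 zmed 0.2980156422162781
far wall y 86 [0.0631 0.0671 0.0727] slope 0.017
near wall y 78 [-0.0691 -0.065  -0.0602] slope 0.021
left wall x 106 [-0.0713 -0.0666 -0.0619] slope -0.008
right wall 312 [0.04   0.0526 0.0666] slope -0.014
bar 116 [-2.071e-01  2.000e-04  2.148e-01] [-0.016 -0.207]
pedal 91 [-0.224 -0.149  0.13 ] [-0.184 -0.122  0.144] [-0.206 -0.136  0.138]
hook tall 10 [[-0.166, -0.072, 0.203], [-0.169, -0.072, 0.202], [-0.176, -0.086, 0.152], [-0.173, -0.083, 0.151], [-0.175, -0.112, 0.149], [-0.171, -0.109, 0.149], [-0.166, -0.086, 0.148], [-0.17, -0.086, 0.147], [-0.173, -0.086, 0.147], [-0.166, -0.083, 0.146]]
arm y 171 -0.09 -0.045 -0.058
Ws 1012 zmed 0.2961291349383695
far wall y 58 [0.0662 0.0704 0.075 ] slope 0.009
near wall y 58 [-0.0667 -0.0619 -0.0576] slope 0.015
left wall x 182 [-0.0735 -0.0695 -0.061 ] slope -0.017
right wall 307 [0.0376 0.0457 0.0663] slope -0.003
bar 157 [-2.124e-01  1.000e-04  2.127e-01] [-0.007 -0.211]
pedal 107 [-0.227 -0.145  0.13 ] [-0.183 -0.12   0.142] [-0.21  -0.133  0.137]
hook tall 3 [[-0.171, -0.108, 0.147], [-0.17, -0.079, 0.147], [-0.17, -0.106, 0.145]]
arm y 255 -0.088 -0.042 -0.063
home grip [ 0.5435 -0.1087]  bail [0.4986 0.2938]  pedal [0.3641 0.2819]
grip in hopper [0.3206 0.0089] tray [0.1239 0.0052]
```

{"op": "step_arm", "data": {"motion": [[0.0876, 0.034, 0.034, -0.035, -0.105], [0.0876, 0.068, 0.068, -0.07, -0.21], [0.0876, 0.102, 0.102, -0.1, -0.315], [0.0876, 0.136, 0.136, -0.125, -0.42], [0.0876, 0.17, 0.17, -0.135, -0.525]]}}

```text
time_s: 2.98
tcp_pos: [0.3514, 0.3999, 0.3826]
eef_rot: [-179.9, -0.1, 7.7]
contact_force: [1.0, 0.7, -0.5]
gripper_width: 0.0877
```

```bash
cat > go.py <<'E'
import sys,numpy as np
from plant import r
# usage: go.py x y z yaw  -> shift in tool axes
s=r.get_state(); p=s["tcp_pos"]; yaw=np.radians(s["eef_rot"][2]); 
T=np.array([float(v) for v in sys.argv[1:4]]); d=T-p
print("t",s["time_s"],"tcp",p.round(4),s["eef_rot"].round(2),"F",s["contact_force"].round(1),"w",round(s["gripper_width"],4))
print("dx %.4f dy %.4f dz %.4f"%(np.cos(yaw)*d[0]+np.sin(yaw)*d[1],np.sin(yaw)*d[0]-np.cos(yaw)*d[1],-d[2]), "roll %.3f"%(yaw-np.radians(float(sys.argv[4]))), "len %.3f"%np.linalg.norm(d))
E
python3 go.py 0.566 -0.231 0.25 7.5
```

```text
t 2.975 tcp [0.3514 0.3999 0.3826] [-1.7986e+02 -1.1000e-01  7.7300e+00] F [ 1.   0.7 -0.5] w 0.0877
dx 0.1278 dy 0.6540 dz 0.1326 roll 0.004 len 0.679
```

{"op": "step_arm", "data": {"motion": [[0.0876, 0.012, 0.06, 0, 0], [0.0876, 0.024, 0.12, 0, 0], [0.0876, 0.036, 0.18, 0, 0], [0.0876, 0.048, 0.24, 0, 0], [0.0876, 0.06, 0.3, 0, 0]]}}

```text
time_s: 3.6
tcp_pos: [0.4496, 0.1096, 0.3811]
eef_rot: [-180.0, -0.1, 7.6]
contact_force: [1.8, 0.1, -0.2]
gripper_width: 0.0876
```

{"op": "step_arm", "data": {"motion": [[0.0876, 0.012, 0.06, 0, 0], [0.0876, 0.024, 0.12, 0.0, 0], [0.0876, 0.036, 0.18, 0, 0], [0.0876, 0.048, 0.24, 0.02, 0], [0.0876, 0.06, 0.3, 0.045, 0]]}}

```text
time_s: 4.22
tcp_pos: [0.5472, -0.1754, 0.3378]
eef_rot: [180.0, -0.1, 7.5]
contact_force: [1.7, 1.5, -0.3]
gripper_width: 0.0871
```

```bash
python3 go.py 0.566 -0.231 0.040 7.5
```

```text
t 4.225 tcp [ 0.5472 -0.1754  0.3378] [ 1.7998e+02 -1.1000e-01  7.5100e+00] F [ 1.7  1.5 -0.3] w 0.0871
dx 0.0114 dy 0.0576 dz 0.2978 roll 0.000 len 0.304
```

{"op": "step_arm", "data": {"motion": [[0.0876, 0.01, 0.03, 0.05, 0], [0.0876, 0.016, 0.046, 0.11, 0], [0.0876, 0.016, 0.046, 0.17, 0], [0.0876, 0.016, 0.046, 0.2, 0], [0.0876, 0.016, 0.046, 0.2, 0]]}}

```text
time_s: 4.85
tcp_pos: [0.5669, -0.2167, 0.1352]
eef_rot: [-179.9, 0.3, 7.5]
contact_force: [-0.4, -1.2, 0.7]
gripper_width: 0.0873
```

```bash
python3 go.py 0.574 -0.2295 0.045 7.5
```

```text
t 4.85 tcp [ 0.5669 -0.2167  0.1352] [-179.93    0.29    7.5 ] F [-0.4 -1.2  0.7] w 0.0873
dx 0.0054 dy 0.0136 dz 0.0902 roll -0.000 len 0.091
```

{"op": "step_arm", "data": {"motion": [[0.0876, 0.005, 0.0135, 0.03, 0], [0.0876, 0.005, 0.0135, 0.06, 0], [0.0876, 0.005, 0.0135, 0.088, 0], [0.0876, 0.005, 0.0135, 0.09, 0], [0.0876, 0.005, 0.0135, 0.09, 0]]}}

```text
time_s: 5.48
tcp_pos: [0.5766, -0.2297, 0.0496]
eef_rot: [179.9, -0.1, 7.6]
contact_force: [0.1, -0.4, 0.1]
gripper_width: 0.0874
```

```bash
python3 - <<'E'
from h import *
c=capture("side");crop(c,"pics/s1.png",300,60,500,210,4)
c=capture("top");crop(c,"pics/t1.png",300,140,500,290,4)
E
python3 go.py 0.574 -0.2295 0.045 7.5
```

```text
t 5.575 tcp [ 0.5766 -0.2296  0.0497] [ 1.7995e+02 -1.7000e-01  7.5400e+00] F [1.  0.1 0.2] w 0.0875
dx -0.0025 dy -0.0005 dz 0.0047 roll 0.001 len 0.005
```

View pics/t1.png

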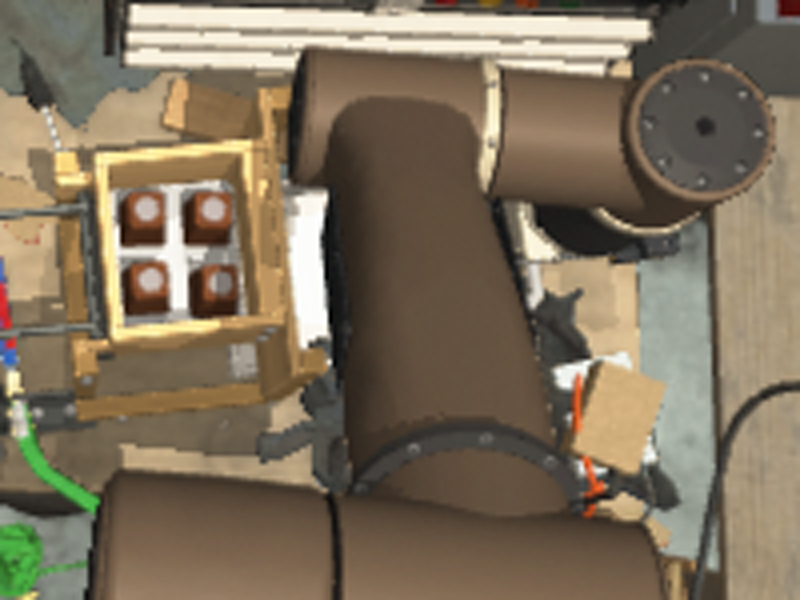

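```bash
python3 - <<'E'
from h import *
c=capture("top"); W=cloud(c)
for (u,v) in [(310,110),(330,110),(400,110),(340,200),(360,250),(380,350),(345,300),(355,420),(520,120),(700,130),(335,270),(540,230),(250,530),(150,530)]:
    uu=300+u//4; vv=140+v//4; print((u,v),W[vv,uu].round(3))
# underside unknown; side cam too
c=capture("side"); crop(c,"pics/s2.png",260,40,500,220,3.3)
W=cloud(c); X=W.reshape(-1,3); X=X[~np.isnan(X[:,0])]
m=(X[:,1]<0.02)&(X[:,1]>-.12)&(X[:,2]>.1)&(X[:,0]>.35)&(X[:,0]<.71); Q=X[m]
for y in np.arange(-.11,.02,.02):
    q=Q[abs(Q[:,1]-y)<.01]
    if len(q): print(round(y,2),len(q),q.min(0).round(3),q.max(0).round(3))
print(r.get_state()["joints"].round(1))
E
```

```text
(310, 110) [0.584 0.025 0.454]
(330, 110) [0.583 0.012 0.457]
(400, 110) [ 0.58  -0.032  0.476]
(340, 200) [0.514 0.01  0.493]
(360, 250) [0.469 0.012 0.58 ]
(380, 350) [0.402 0.014 0.659]
(345, 300) [0.436 0.024 0.597]
(355, 420) [0.364 0.028 0.653]
(520, 120) [ 0.58  -0.116  0.453]
(700, 130) [ 0.573 -0.228  0.474]
(335, 270) [0.461 0.024 0.552]
(540, 230) [ 0.556 -0.199  0.194]
(250, 530) [0.306 0.096 0.787]
(150, 530) [0.304 0.141 0.79 ]
-0.11 93 [ 0.355 -0.12   0.1  ] [ 0.623 -0.1    0.458]
-0.09 145 [ 0.352 -0.1    0.1  ] [ 0.635 -0.08   0.46 ]
-0.07 81 [ 0.359 -0.08   0.1  ] [ 0.629 -0.06   0.523]
-0.05 115 [ 0.433 -0.06   0.433] [ 0.63  -0.04   0.641]
-0.03 233 [ 0.425 -0.04   0.434] [ 0.631 -0.02   0.652]
-0.01 506 [ 0.409 -0.02   0.294] [ 0.631 -0.     0.665]
0.01 2430 [0.351 0.    0.101] [0.643 0.02  0.679]
[ -3.7  26.1 -19.5   0.  -44.3 101.2]
```

View pics/s2.png

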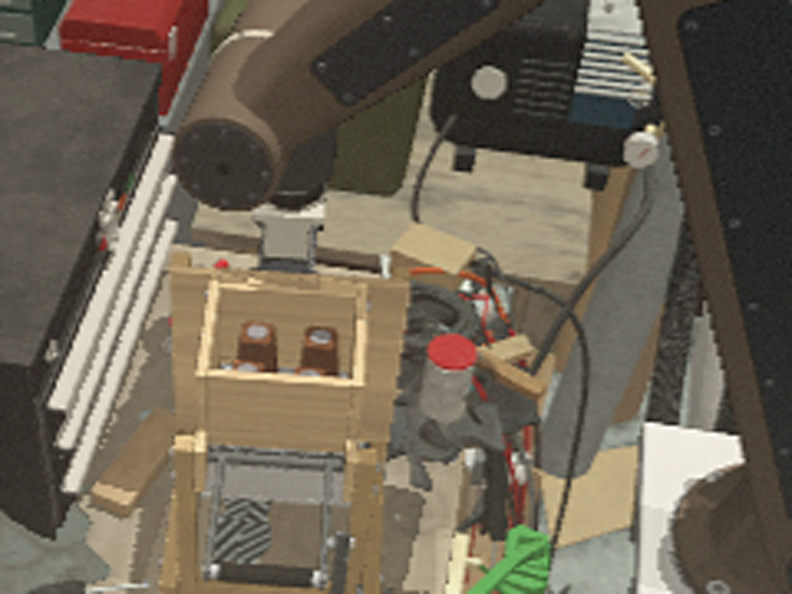

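{"op": "step_arm", "data": {"motion": [[0.0876, 0, 0, 0.006, 0], [0.0, 0, 0, 0.006, 0], [0.0, 0, 0, 0.006, 0], [0.0, 0, 0, 0.006, 0], [0.0, 0, 0, 0.006, 0]], "newtons": 15}}

```text
time_s: 6.3
tcp_pos: [0.5752, -0.2295, 0.0416]
eef_rot: [180.0, 0.0, 7.5]
contact_force: [-0.4, -0.6, -0.6]
gripper_width: 0.053
```

```bash
python3 go.py 0.5435 -0.1087 0.045 7
```

```text
t 6.3 tcp [ 0.5752 -0.2295  0.0416] [180.     0.     7.52] F [-0.4 -0.6 -0.6] w 0.053
dx -0.0156 dy -0.1239 dz -0.0034 roll 0.009 len 0.125
```

{"op": "step_arm", "data": {"motion": [[0.0, 0, 0, 0, 0], [0.0, 0, 0, 0, 0], [0.0, 0, 0, 0, 0], [0.0, 0, 0, 0, 0]], "newtons": 15}}

```text
time_s: 6.8
tcp_pos: [0.5752, -0.2295, 0.0416]
eef_rot: [-180.0, 0.0, 7.5]
contact_force: [-1.4, 3.9, 0.6]
gripper_width: 0.0133
```

```bash
python3 go.py 0.5435 -0.1087 0.045 7
```

```text
t 6.8 tcp [ 0.5752 -0.2295  0.0416] [-180.      0.      7.51] F [-1.4  3.9  0.6] w 0.0133
dx -0.0156 dy -0.1239 dz -0.0034 roll 0.009 len 0.125
```

{"op": "step_arm", "data": {"motion": [[0.0, -0.001, -0.015, 0, 0.002], [0.0, -0.003, -0.035, 0, 0.004], [0.0, -0.005, -0.055, 0, 0.007], [0.0, -0.006, -0.075, 0, 0.009], [0.0, -0.007, -0.095, 0, 0.009]]}}

```text
time_s: 7.42
tcp_pos: [0.5552, -0.1345, 0.0416]
eef_rot: [-180.0, 0.0, 7.0]
contact_force: [0.3, -0.6, -1.7]
gripper_width: 0.0113
```

{"op": "step_arm", "data": {"motion": [[0.0, 0, -0.006, 0, 0], [0.0, 0, -0.012, 0, 0], [0.0, 0, -0.018, 0, 0], [0.0, 0, -0.021, 0, 0]]}}

```text
time_s: 7.92
tcp_pos: [0.5533, -0.1154, 0.0416]
eef_rot: [180.0, 0.0, 7.0]
contact_force: [0.3, -2.0, -0.2]
gripper_width: 0.0114
```

```bash
python3 go.py 0.5435 -0.1087 0.045 7; python3 - <<'E'
from plant import r; print(r.get_state()["contact_force"])
E
```

```text
t 7.925 tcp [ 0.5533 -0.1154  0.0416] [180.     0.     6.98] F [ 0.3 -2.  -0.2] w 0.0114
dx -0.0089 dy -0.0078 dz -0.0034 roll -0.000 len 0.012
[ 0.28531283 -2.04673733 -0.17627774]
```

{"op": "step_arm", "data": {"motion": [[0.0, 0, -0.003, 0, 0], [0.0, 0, -0.005, 0, 0], [0.0, 0, -0.006, 0, 0]]}}

```text
time_s: 8.3
tcp_pos: [0.5525, -0.1095, 0.0416]
eef_rot: [-180.0, 0.0, 7.0]
contact_force: [0.9, -2.1, -1.2]
gripper_width: 0.0112
```

{"op": "step_arm", "data": {"motion": [[0.0, 0, -0.001, 0, 0], [0.0, 0, -0.002, 0, 0], [0.0, 0, -0.002, 0, 0]]}}

```text
time_s: 8.68
tcp_pos: [0.5522, -0.1074, 0.0416]
eef_rot: [-180.0, 0.0, 7.0]
contact_force: [0.0, -0.3, -0.9]
gripper_width: 0.0113
```

{"op": "step_arm", "data": {"motion": [[0.0, 0, -0.001, 0, 0], [0.0, 0, -0.002, 0, 0], [0.0, 0, -0.003, 0, 0]]}}

```text
time_s: 9.05
tcp_pos: [0.5517, -0.1069, 0.0419]
eef_rot: [179.8, 0.1, 7.0]
contact_force: [2.6, -22.1, -1.7]
gripper_width: 0.0114
```

{"op": "step_arm", "data": {"motion": [[0.0, 0, -0.001, 0, 0], [0.0, 0, -0.002, 0, 0], [0.0, 0, -0.003, 0, 0]]}}

```text
time_s: 9.43
tcp_pos: [0.5515, -0.1055, 0.0421]
eef_rot: [179.8, 0.1, 7.0]
contact_force: [3.8, -29.3, -1.8]
gripper_width: 0.0139
```

{"op": "step_arm", "data": {"motion": [[0.0, 0, 0.003, 0, 0], [0.0, 0, 0.0045, 0, 0], [0.0876, 0, 0.0045, 0, 0], [0.0876, 0, 0.0045, 0, 0], [0.0876, 0, 0.0045, 0, 0]]}}

```text
time_s: 10.05
tcp_pos: [0.5523, -0.1055, 0.0417]
eef_rot: [-180.0, -0.0, 7.0]
contact_force: [0.0, 0.3, -0.1]
gripper_width: 0.0357
```

{"op": "step_arm", "data": {"motion": [[0.0876, 0, 0, 0, 0], [0.0876, 0, 0, 0, 0], [0.0876, 0, 0, -0.02, 0], [0.0876, 0, 0, -0.06, 0], [0.0876, 0, 0, -0.1, 0]]}}

```text
time_s: 10.68
tcp_pos: [0.5518, -0.1059, 0.1425]
eef_rot: [180.0, 0.1, 7.0]
contact_force: [0.3, -0.5, 0.3]
gripper_width: 0.0847
```

```bash
python3 - <<'E'
from h import *
c=capture("top");crop(c,"pics/t3.png",300,140,500,290,4)
W=cloud(c);X=W.reshape(-1,3);X=X[~np.isnan(X[:,0])]
print(spotter.tip_of("top","tray")[:1],spotter.tip_of("top","tray_grip")[:1])
c=capture("side");crop(c,"pics/s3.png",260,40,460,190,4); print(spotter.tip_of("side","tray")[:1])
E
python3 go.py 0.362 0.282 0.40 7
```

```text
[] [{'location': [0.5411, -0.1094, 0.0383], 'p': 0.58}]
[{'location': [0.517, 0.0837, 0.0012], 'p': 0.58}]
t 10.925 tcp [ 0.5517 -0.1058  0.1413] [-179.98    0.      6.99] F [0.4 0.4 0. ] w 0.0874
dx -0.1412 dy -0.4080 dz -0.2587 roll -0.000 len 0.503
```

View pics/s3.png

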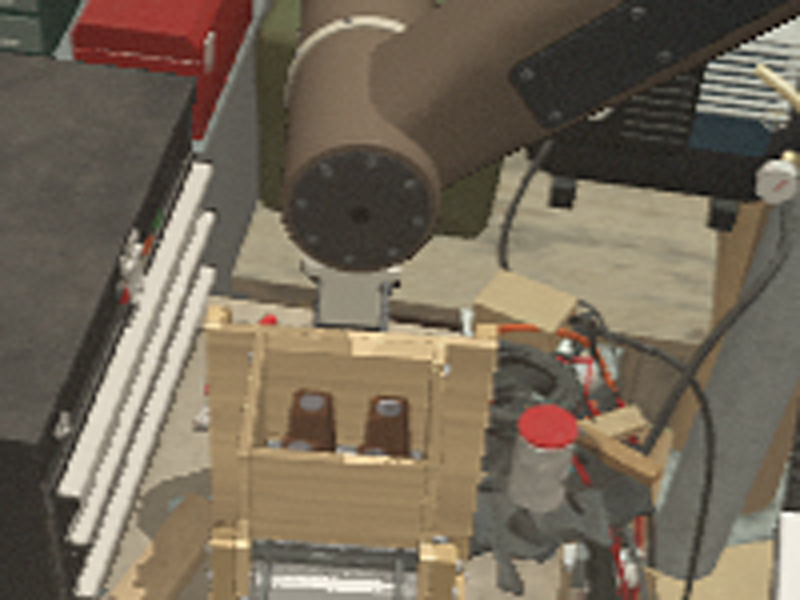

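{"op": "step_arm", "data": {"motion": [[0.0, 0, 0, -0.06, 0], [0.0, 0, 0, -0.12, 0], [0.0, 0, 0, -0.18, 0], [0.0, -0.01, -0.03, -0.235, 0], [0.0, -0.03, -0.085, -0.24, 0]]}}

```text
time_s: 11.55
tcp_pos: [0.5132, -0.0251, 0.3839]
eef_rot: [180.0, -0.2, 6.8]
contact_force: [-0.5, 1.1, -1.4]
gripper_width: 0.0434
```

{"op": "step_arm", "data": {"motion": [[0.0, -0.02, -0.058, 0, 0], [0.0, -0.04, -0.116, 0, 0], [0.0, -0.06, -0.174, 0, 0], [0.0, -0.08, -0.232, 0, 0], [0.0, -0.1, -0.29, 0.0, 0]]}}

```text
time_s: 12.18
tcp_pos: [0.3759, 0.2519, 0.3805]
eef_rot: [179.9, 0.1, 7.0]
contact_force: [0.5, 0.3, 0.2]
gripper_width: 0.001
```

```bash
python3 go.py 0.361 0.282 0.19 7
```

```text
t 12.175 tcp [0.3759 0.2519 0.3805] [1.7993e+02 7.0000e-02 7.0100e+00] F [0.5 0.3 0.2] w 0.001
dx -0.0111 dy -0.0317 dz 0.1905 roll 0.000 len 0.193
```

{"op": "step_arm", "data": {"motion": [[0.0, -0.005, -0.016, 0.04, 0], [0.0, -0.011, -0.032, 0.09, 0], [0.0, -0.011, -0.032, 0.14, 0], [0.0, -0.011, -0.032, 0.185, 0], [0.0, -0.011, -0.032, 0.19, 0]]}}

```text
time_s: 12.8
tcp_pos: [0.3611, 0.2786, 0.1881]
eef_rot: [179.6, 0.3, 7.0]
contact_force: [-0.6, 0.6, 0.8]
gripper_width: 0.0006
```

```bash
python3 - <<'E'
from h import *
c=capture("top");crop(c,"pics/t4.png",240,140,440,290,4)
c=capture("side");crop(c,"pics/s4.png",280,140,480,290,4)
E
python3 go.py 0.361 0.282 0.157 7
```

```text
t 12.9 tcp [0.3627 0.2807 0.1916] [1.799e+02 4.000e-02 7.010e+00] F [ 0.2 -0.8  1.2] w 0.0009
dx -0.0015 dy -0.0015 dz 0.0346 roll 0.000 len 0.035
```

View pics/s4.png

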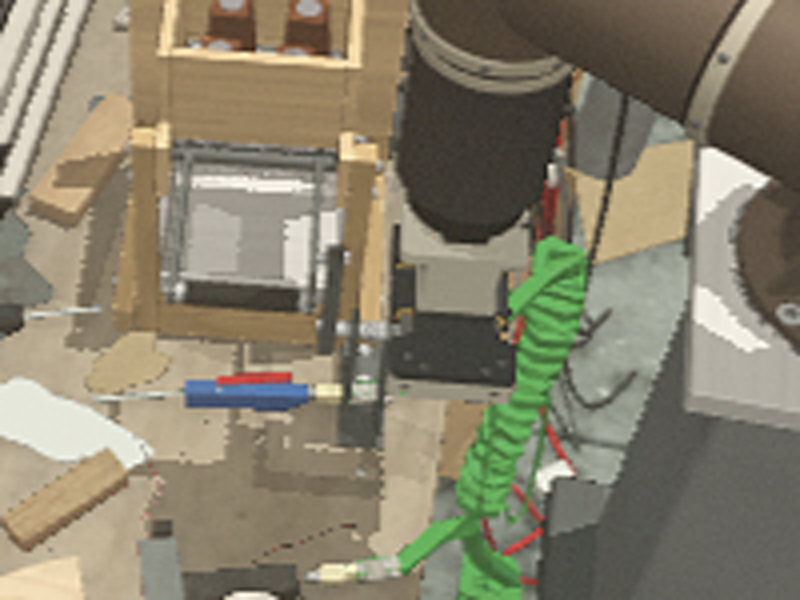

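View pics/t4.png

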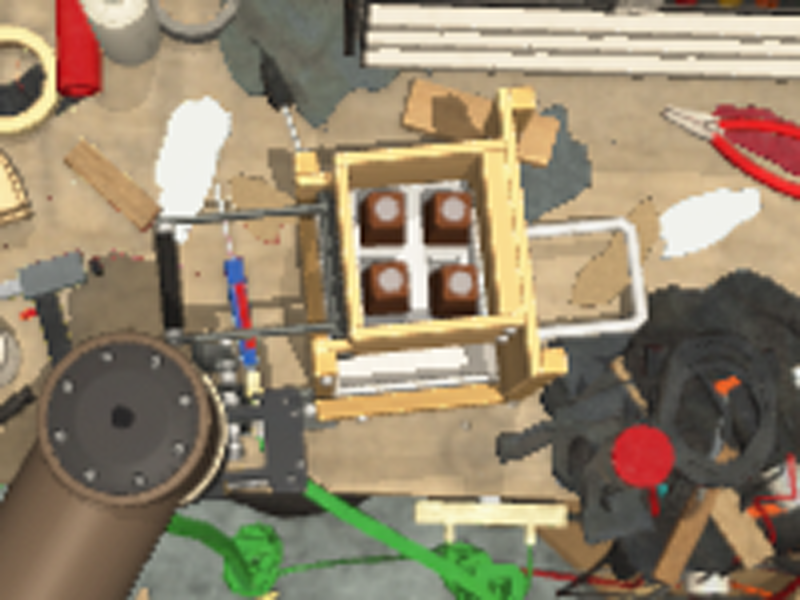

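{"op": "step_arm", "data": {"motion": [[0.0, -0.0015, -0.0015, 0.015, 0], [0.0, -0.0015, -0.0015, 0.03, 0], [0.0, -0.0015, -0.0015, 0.034, 0], [0.0, -0.0015, -0.0015, 0.036, 0]]}}

```text
time_s: 13.4
tcp_pos: [0.3615, 0.2829, 0.157]
eef_rot: [-179.9, -0.1, 7.0]
contact_force: [-3.9, -1.3, 7.6]
gripper_width: -0.0
```

{"op": "step_arm", "data": {"motion": [[0.0, 0, 0, 0.002, 0], [0.0, 0, 0, 0.004, 0], [0.0, 0, 0, 0.005, 0]]}}

```text
time_s: 13.78
tcp_pos: [0.3616, 0.2837, 0.1528]
eef_rot: [-179.8, -0.1, 7.0]
contact_force: [-5.0, 1.1, 11.8]
gripper_width: 0.0004
```

{"op": "step_arm", "data": {"motion": [[0.0, 0, 0, 0.001, 0], [0.0, 0, 0, 0.002, 0], [0.0, 0, 0, 0.003, 0], [0.0, 0, 0, 0.003, 0]]}}

```text
time_s: 14.28
tcp_pos: [0.3616, 0.2841, 0.1504]
eef_rot: [-179.8, -0.2, 7.0]
contact_force: [-7.7, 1.5, 16.1]
gripper_width: 0.0006
```

```bash
python3 - <<'E'
from h import *
c=capture("top"); W=cloud(c); np.save("Wt2.npy",W);crop(c,"pics/t5.png",240,140,440,290,4)
print([(d["p"],d["location"]) for d in spotter.tip_of("top","bail_grip")])
c=capture("side");crop(c,"pics/s5.png",280,140,480,290,4); np.save("Ws2.npy",cloud(c))
print([(d["p"],d["location"]) for d in spotter.tip_of("side","bail_grip")])
E
python3 go.py 0.361 0.282 0.157 7
```

```text
[(0.79, [0.4986, 0.2914, 0.235])]
[(0.71, [0.4993, 0.2909, 0.2329])]
t 14.475 tcp [0.3616 0.2841 0.1504] [-1.7978e+02 -1.6000e-01  7.0500e+00] F [-7.7  1.  15.5] w 0.0003
dx -0.0009 dy 0.0020 dz -0.0066 roll 0.001 len 0.007
```

View pics/s5.png

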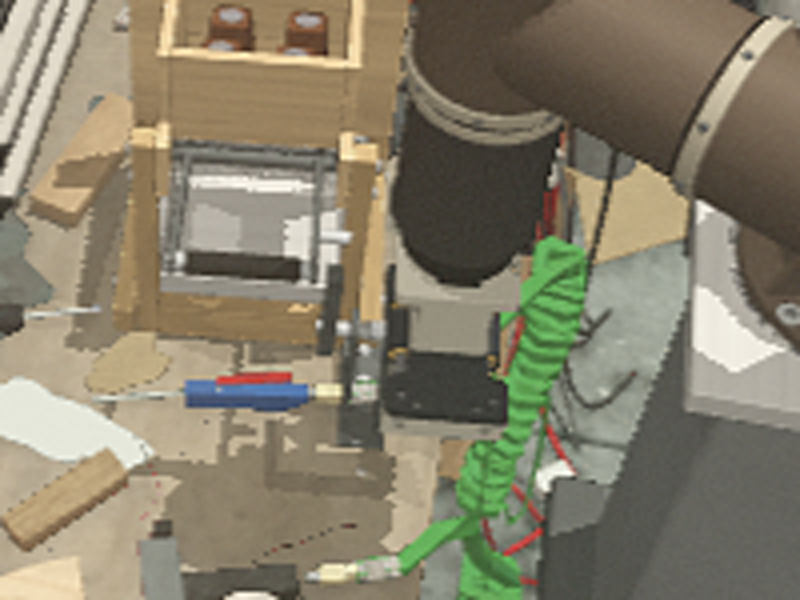

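{"op": "step_arm", "data": {"motion": [[0.0, 0, 0, -0.01, 0], [0.0, 0, 0, -0.05, 0], [0.07, 0, 0, -0.11, 0], [0.07, 0.01, 0, -0.17, 0], [0.07, 0.06, 0, -0.18, 0]]}}

```text
time_s: 15.1
tcp_pos: [0.4215, 0.2909, 0.3351]
eef_rot: [-179.5, -0.5, 7.2]
contact_force: [0.5, 2.0, 0.3]
gripper_width: 0.0249
```

```bash
python3 - <<'E'
from h import *
c=capture("top")
print([(d["p"],d["location"]) for d in spotter.tip_of("top","bail_grip")],[(d["p"],d["location"]) for d in spotter.tip_of("top","pedal_top")])
c=capture("side");crop(c,"pics/s6.png",280,140,480,290,4); W=cloud(c)
print([(d["p"],d["location"]) for d in spotter.tip_of("side","bail_grip")])
for d in spotter.regions_of("side","bail_grip")[:1]: print(d["p"],d["mask"].sum())
E
python3 go.py 0.4985 0.2905 0.234 7
```

```text
[] [(0.63, [0.3635, 0.2813, 0.1368])]
[(0.78, [0.4976, 0.2915, 0.2336]), (0.62, [0.4923, 0.0651, 0.214]), (0.17, [0.5486, 0.1156, 0.2267])]
0.9 509
t 15.4 tcp [0.42   0.2891 0.3276] [1.7999e+02 2.0000e-02 6.9900e+00] F [ 0.1  0.4 -1. ] w 0.0489
dx 0.0781 dy 0.0081 dz 0.0936 roll -0.000 len 0.122
```

View pics/s6.png

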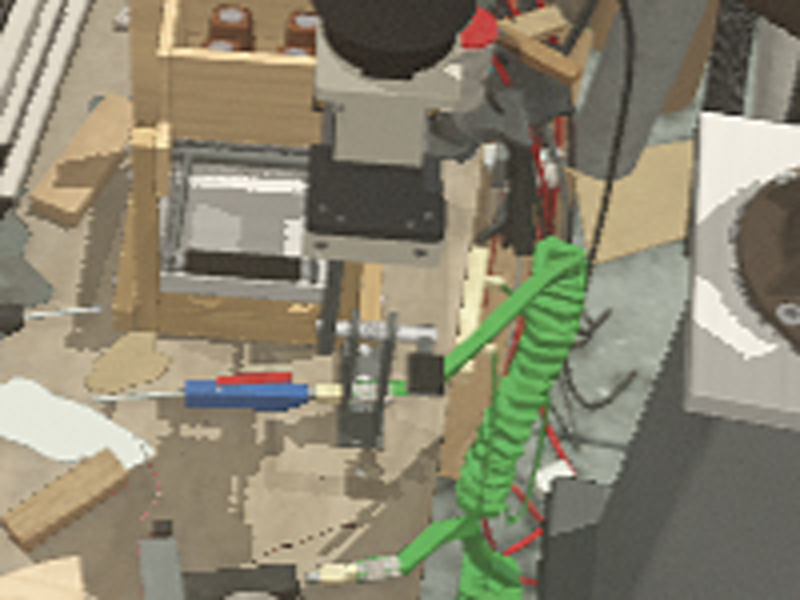

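```bash
python3 - <<'E'
import numpy as np
th,tx,ty=np.load("T.npy"); th=np.radians(-83); R=np.array([[np.cos(th),-np.sin(th)],[np.sin(th),np.cos(th)]])
for f in("Wt","Ws"):
    X=np.load(f+".npy").reshape(-1,3); X=X[~np.isnan(X[:,0])]; h=np.c_[(X[:,:2]-[tx,ty])@R,X[:,2]]
    for a in np.arange(-.20,-.04,.01):
        s=(abs(h[:,0]-a)<.005)&(abs(h[:,1])<.13)&(h[:,2]<.6)&(h[:,2]>.1); s2=s&(abs(h[:,1])<.042)
        if s.any(): print(f,a.round(3),h[s,2].max().round(3),h[s][h[s,2].argmax(),1].round(3),"mid",h[s2,2].max().round(3) if s2.any() else None)
E
```

```text
Wt -0.2 0.221 -0.011 mid 0.221
Wt -0.19 0.254 -0.067 mid None
Wt -0.18 0.243 -0.063 mid None
Wt -0.17 0.233 -0.057 mid None
Wt -0.16 0.22 -0.063 mid None
Wt -0.15 0.217 -0.044 mid None
Wt -0.14 0.217 -0.045 mid None
Wt -0.13 0.22 -0.049 mid None
Wt -0.12 0.217 -0.047 mid None
Wt -0.11 0.216 -0.045 mid None
Wt -0.1 0.243 0.078 mid None
Wt -0.09 0.24 -0.068 mid None
Wt -0.08 0.239 -0.085 mid 0.218
Wt -0.07 0.304 -0.065 mid 0.304
Wt -0.06 0.306 -0.033 mid 0.306
Wt -0.05 0.303 -0.067 mid 0.273
Ws -0.2 0.247 -0.057 mid 0.216
Ws -0.19 0.247 -0.057 mid None
Ws -0.18 0.227 -0.053 mid None
Ws -0.17 0.218 -0.053 mid 0.215
Ws -0.16 0.217 0.049 mid 0.215
Ws -0.15 0.216 0.052 mid 0.21
Ws -0.14 0.214 -0.043 mid 0.201
Ws -0.13 0.215 0.052 mid None
Ws -0.12 0.216 0.053 mid 0.213
Ws -0.11 0.215 0.054 mid 0.214
Ws -0.1 0.237 -0.074 mid 0.212
Ws -0.09 0.237 0.087 mid 0.212
Ws -0.08 0.283 -0.01 mid 0.283
Ws -0.07 0.301 0.046 mid 0.301
Ws -0.06 0.299 -0.059 mid 0.298
Ws -0.05 0.299 -0.061 mid None
```

{"op": "step_arm", "data": {"motion": [[0.07, 0.04, 0.0075, 0, 0], [0.07, 0.078, 0.0075, 0.02, 0], [0.07, 0.078, 0.0075, 0.055, 0], [0.07, 0.078, 0.0075, 0.09, 0], [0.07, 0.078, 0.0075, 0.0936, 0]]}}

```text
time_s: 16.02
tcp_pos: [0.4971, 0.2905, 0.2318]
eef_rot: [179.8, 0.2, 7.0]
contact_force: [0.4, 0.5, 0.6]
gripper_width: 0.0699
```

{"op": "step_arm", "data": {"motion": [[0.0, 0, 0, 0, 0], [0.0, 0, 0, 0, 0], [0.0, 0, 0, 0, 0], [0.0, 0, 0, 0, 0], [0.0, 0, 0, 0, 0]], "newtons": 20}}

```text
time_s: 16.65
tcp_pos: [0.4988, 0.2915, 0.2343]
eef_rot: [-180.0, -0.0, 7.0]
contact_force: [-0.2, -0.0, -0.5]
gripper_width: 0.0257
```

```bash
python3 go.py 0.4985 0.2905 0.234 7
```

```text
t 16.65 tcp [0.4988 0.2915 0.2343] [-1.7999e+02 -1.0000e-02  7.0000e+00] F [-0.2 -0.  -0.5] w 0.0257
dx -0.0004 dy 0.0010 dz 0.0003 roll 0.000 len 0.001
```

{"op": "step_arm", "data": {"motion": [[0.0, 0, 0, 0, 0], [0.0, 0, 0, 0, 0]]}}

```text
time_s: 16.9
tcp_pos: [0.4988, 0.2904, 0.2339]
eef_rot: [179.9, 0.0, 7.0]
contact_force: [2.5, -4.9, -0.2]
gripper_width: 0.0131
```

```bash
python3 - <<'E'
import numpy as np
# arc from th0 ; tool y ~ +hopper x ; bar offset (x,z) relative at th0 with r=.130
t0=np.arcsin(.0295/.13)
for t in [.3,.4,.5,.6,.7,.8,.9,1.0,1.1,1.15]: print(t,"dy %.4f dz %.4f"%(.13*(np.cos(t0)-np.cos(t)),-.13*(np.sin(t)-np.sin(t0))))
E
python3 go.py 0.4985 0.2905 0.234 7
```

```text
0.3 dy 0.0024 dz -0.0089
0.4 dy 0.0069 dz -0.0211
0.5 dy 0.0125 dz -0.0328
0.6 dy 0.0193 dz -0.0439
0.7 dy 0.0272 dz -0.0542
0.8 dy 0.0360 dz -0.0638
0.9 dy 0.0458 dz -0.0723
1.0 dy 0.0564 dz -0.0799
1.1 dy 0.0676 dz -0.0864
1.15 dy 0.0735 dz -0.0892
t 16.9 tcp [0.4988 0.2904 0.2339] [1.7989e+02 4.0000e-02 6.9900e+00] F [ 2.5 -4.9 -0.2] w 0.0131
dx -0.0003 dy -0.0001 dz -0.0001 roll -0.000 len 0.000
```

{"op": "step_arm", "data": {"motion": [[0.0, 0, 0.0024, -0.009, 0], [0.0, 0, 0.007, -0.021, 0], [0.0, 0, 0.0125, -0.033, 0], [0.0, 0, 0.019, -0.044, 0], [0.0, 0, 0.027, -0.054, 0]]}}

```text
time_s: 17.52
tcp_pos: [0.5018, 0.2642, 0.2875]
eef_rot: [180.0, 0.1, 7.0]
contact_force: [3.6, -1.0, -7.3]
gripper_width: 0.0136
```

{"op": "step_arm", "data": {"motion": [[0.0, 0, 0.009, -0.0096, 0], [0.0, 0, 0.0188, -0.018, 0], [0.0, 0, 0.0294, -0.0257, 0], [0.0, 0, 0.0406, -0.0322, 0], [0.0, 0, 0.0465, -0.035, 0]]}}

```text
time_s: 18.15
tcp_pos: [0.5076, 0.2198, 0.3246]
eef_rot: [-179.8, -0.1, 7.0]
contact_force: [-5.7, 7.7, 2.7]
gripper_width: 0.0133
```

{"op": "step_arm", "data": {"motion": [[0.0, 0, 0, 0, 0], [0.0, 0, 0, 0, 0], [0.0, 0, 0, 0, 0]]}}

```text
time_s: 18.52
tcp_pos: [0.5076, 0.22, 0.3246]
eef_rot: [-179.8, -0.1, 7.1]
contact_force: [-5.6, 7.0, 3.1]
gripper_width: 0.013
```

```bash
python3 - <<'E'
from h import *
c=capture("top"); crop(c,"pics/t7.png",260,140,460,290,4)
c=capture("side");crop(c,"pics/s7.png",280,100,480,250,4); np.save("Ws7.npy",cloud(c))
print([(round(d["p"],2),d["location"]) for d in spotter.tip_of("side","foot_1_mid")])
E
python3 go.py 0.4985 0.2905 0.234 7
```

```text
[(0.65, [0.6861, 0.0282, -0.0012])]
t 18.675 tcp [0.5075 0.22   0.3246] [-1.798e+02 -1.100e-01  7.070e+00] F [-5.5  7.4  3.3] w 0.0134
dx -0.0003 dy -0.0711 dz 0.0906 roll 0.001 len 0.115
```

View pics/s7.png

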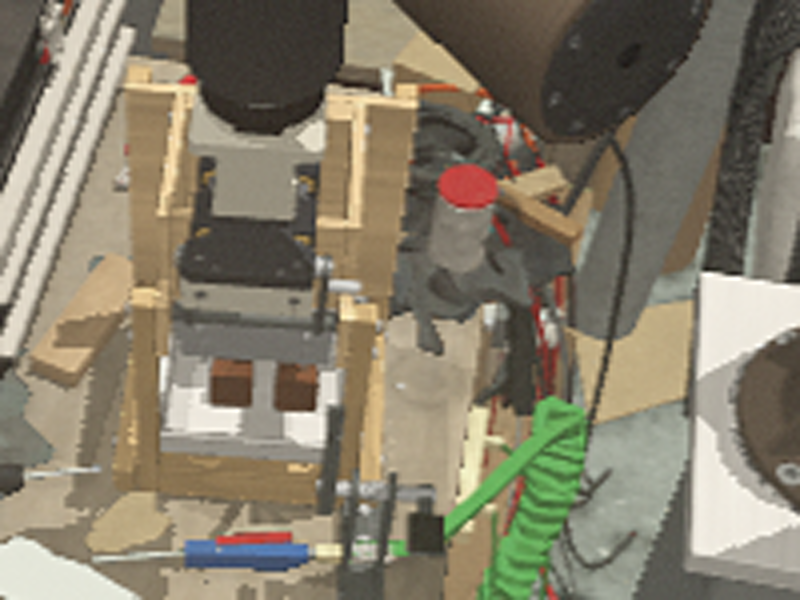

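View pics/t7.png

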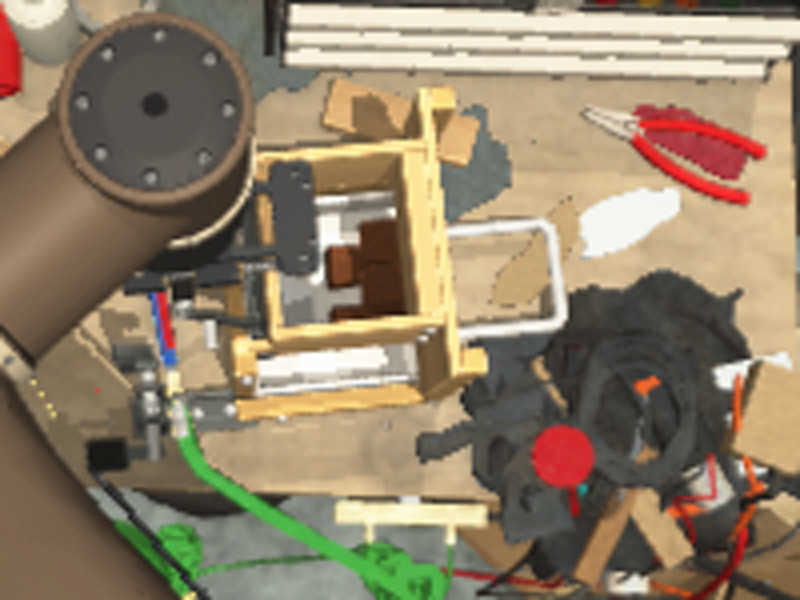

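```bash
cat > feet.py <<'E'
from h import *
th,tx,ty=np.load("T.npy"); th=np.radians(-83); R=np.array([[np.cos(th),-np.sin(th)],[np.sin(th),np.cos(th)]])
for n in("top","side"):
    c=capture(n); W=cloud(c); im=c["image"]; h=np.concatenate([(W[...,:2]-[tx,ty])@R,W[...,2:]],-1)
    hsv=cv2.cvtColor(im,cv2.COLOR_RGB2HSV)
    m=(hsv[...,0]<16)&(hsv[...,1]>100)&(hsv[...,2]<170)&(abs(h[...,0])<.1)&(abs(h[...,1])<.1)&(h[...,2]<.29)
    k,lab,st,ce=cv2.connectedComponentsWithStats(m.astype(np.uint8))
    for i in range(1,k):
        if st[i,4]>8: q=h[lab==i]; print(n,ce[i].round(0),st[i,4],np.percentile(q,5,axis=0).round(3),np.percentile(q,95,axis=0).round(3))
    print([(round(d["p"],2),[round(float(v),3) for v in d["location"]]) for d in spotter.tip_of(n,"foot_1_mid")])
E
python3 feet.py
```

```text
top [352. 208.] 350 [-0.002 -0.028  0.033] [0.051 0.04  0.105]
[(0.58, [0.512, 0.043, 0.07])]
side [338. 195.] 106 [-0.007  0.008  0.011] [0.015 0.038 0.043]
side [354. 196.] 105 [-0.008 -0.046  0.011] [ 0.014 -0.017  0.043]
[(0.31, [0.49, 0.056, 0.018])]
```

```bash
python3 - <<'E'
from h import *
th,tx,ty=np.load("T.npy"); th=np.radians(-83); R=np.array([[np.cos(th),-np.sin(th)],[np.sin(th),np.cos(th)]])
c=capture("top"); W=cloud(c); crop(c,"pics/t8.png",320,170,380,225,12)
h=np.concatenate([(W[...,:2]-[tx,ty])@R,W[...,2:]],-1)
for v in range(184,224,2): print(v,(h[v,336:368:2,2]*1000).round(0).astype(int))
E
```

```text
184 [412 233 222 224 220 224 214 209 211 205 200 224 278 298 299 302]
186 [412 417 196 193 187 183 183  30  22  23  18 223 276 296 299 303]
188 [414 410  14   8   2   2  62  61  62  58  66 211 266 300 296 299]
190 [415 413  64  64  63  67  54  53  48  42  45  34 261 298 299 304]
192 [416 415  27  34  23  24  17  13  11  -3   1   3 256 297 298 299]
194 [414 411   9   2   5   0  -3   3   6  13  98  96 251 298 297 298]
196 [412 416   1   5   5   5  12 100 102 102  99 102 245 291 297 295]
198 [418 414   3   4   4   2   1 104  97 100 105 102 239 289 296 299]
200 [415 414   9   9   8   5  -1  96  97  95 102 103 233 283 297 296]
202 [413 411  12  43  37  40  44  95  99 101 106 106 227 278 297 293]
204 [419 418 413  38  45  41  35  38  97 104 101 100 220 273 302 298]
206 [412 414   9  31  43  37  43  36  95  91  92  91  99 268 295 304]
208 [405 399   3  32  44  34  42  89  86  93  98  97 101 261 301 297]
210 [107  11   4  23  41  39  40  89  89  96 100 101  99 251 295 297]
212 [113   2   0   6   7   5   2  96  91  95 104  96 106 249 299 300]
214 [121   7   1   6   7   7   1   2  95  97 106 100 102 237 294 299]
216 [122 104   4   3  38  39  30  41  93  88  93  89  94 241 289 297]
218 [122 101  -1   8  39  46  39  37  37  71  67  70  71 234 281 301]
220 [124 107  10   3 298 296 297 298 299 297 299 300 299 300 294 300]
222 [                 301                  298                  301
                  300                  299                  306
 -9223372036854775808                  295                  301
                  300                  288                  289
                  280                  276                  272
                  284]<stdin>:5: RuntimeWarning: invalid value encountered in cast
```

View pics/t8.png

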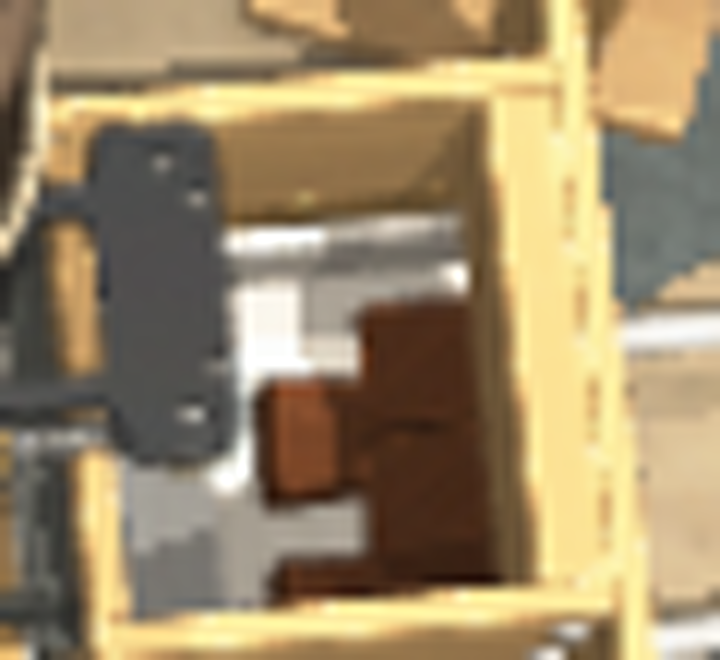

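{"op": "step_arm", "data": {"motion": [[0.0, 0, -0.0059, 0.0028, 0], [0.0, 0, -0.0171, 0.0093, 0], [0.0, 0, -0.0277, 0.017, 0], [0.0, 0, -0.0375, 0.0254, 0], [0.0, 0, -0.0465, 0.035, 0]]}}

```text
time_s: 19.55
tcp_pos: [0.502, 0.265, 0.2874]
eef_rot: [180.0, 0.0, 7.0]
contact_force: [-0.9, 1.1, -0.2]
gripper_width: 0.013
```

{"op": "step_arm", "data": {"motion": [[0.0, 0, -0.008, 0.01, 0], [0.0, 0, -0.0145, 0.021, 0], [0.0, 0, -0.02, 0.033, 0], [0.0, 0, -0.0246, 0.045, 0], [0.0, 0, -0.027, 0.054, 0]]}}

```text
time_s: 20.18
tcp_pos: [0.4991, 0.2914, 0.2336]
eef_rot: [180.0, -0.0, 7.0]
contact_force: [0.0, -5.3, 6.8]
gripper_width: 0.0135
```

```bash
python3 go.py 0.4986 0.2938 0.205 7; python3 feet.py
```

```text
t 20.175 tcp [0.4991 0.2914 0.2336] [ 1.7995e+02 -2.0000e-02  7.0100e+00] F [ 0.  -5.3  6.8] w 0.0135
dx -0.0002 dy -0.0025 dz 0.0286 roll 0.000 len 0.029
top [359. 206.] 58 [ 0.046 -0.029  0.078] [0.054 0.041 0.109]
[(0.55, [0.511, 0.043, 0.07])]
side [356. 194.] 23 [-0.005 -0.043  0.017] [ 0.027 -0.036  0.044]
[(0.64, [0.517, 0.086, 0.003])]
```

{"op": "step_arm", "data": {"motion": [[0.0, 0, -0.001, 0.006, 0], [0.0, 0, -0.002, 0.012, 0], [0.0, 0, -0.0026, 0.018, 0], [0.0, 0, -0.003, 0.022, 0], [0.0, 0, -0.0032, 0.025, 0]]}}

```text
time_s: 21.0
tcp_pos: [0.4986, 0.2944, 0.2089]
eef_rot: [180.0, -0.0, 7.0]
contact_force: [3.3, -4.0, 2.0]
gripper_width: 0.0134
```

{"op": "step_arm", "data": {"motion": [[0.0, 0, 0, 0.002, 0], [0.0, 0, 0, 0.003, 0], [0.0, 0, 0, 0.004, 0], [0.0, 0, 0, 0.005, 0]]}}

```text
time_s: 21.5
tcp_pos: [0.4987, 0.2945, 0.2052]
eef_rot: [180.0, -0.1, 7.0]
contact_force: [-2.1, -5.0, 14.5]
gripper_width: 0.0134
```

{"op": "step_arm", "data": {"motion": [[0.0, 0, 0, 0.001, 0], [0.0, 0, 0, 0.002, 0], [0.0, 0, 0, 0.003, 0], [0.0, 0, 0, 0.003, 0]]}}

```text
time_s: 22.0
tcp_pos: [0.4989, 0.2945, 0.2048]
eef_rot: [-180.0, -0.2, 7.1]
contact_force: [-7.7, -7.8, 25.9]
gripper_width: 0.0129
```

{"op": "step_arm", "data": {"motion": [[0.0, 0, 0, -0.003, 0], [0.0, 0, 0, -0.007, 0], [0.0, 0, 0, -0.009, 0], [0.0, 0, 0, -0.01, 0], [0.0, 0, 0, -0.01, 0]]}}

```text
time_s: 22.62
tcp_pos: [0.4985, 0.2944, 0.2085]
eef_rot: [180.0, 0.1, 6.9]
contact_force: [11.2, -2.6, -14.6]
gripper_width: 0.0131
```

{"op": "step_arm", "data": {"motion": [[0.0, 0, 0, 0.003, 0], [0.0, 0, 0, 0.005, 0], [0.06, 0, 0, 0.005, 0], [0.06, 0, 0, 0.005, 0], [0.06, 0, 0, 0.005, 0]]}}

```text
time_s: 23.25
tcp_pos: [0.4982, 0.2951, 0.206]
eef_rot: [-180.0, 0.0, 7.0]
contact_force: [-0.5, 0.1, 0.4]
gripper_width: 0.0378
```

{"op": "step_arm", "data": {"motion": [[0.06, 0, 0, 0, 0], [0.06, 0, 0, 0, 0], [0.06, 0, 0, -0.04, 0], [0.06, 0, 0, -0.1, 0], [0.06, 0, 0, -0.16, 0]]}}

```text
time_s: 23.88
tcp_pos: [0.4981, 0.2944, 0.3678]
eef_rot: [180.0, 0.0, 7.0]
contact_force: [1.6, 0.6, 0.2]
gripper_width: 0.06
```

```bash
python3 - <<'E'
from h import *
c=capture("top"); crop(c,"pics/t9.png",240,140,440,290,4)
for l in("bail_grip","pedal_top"): print([(d["p"],d["location"]) for d in spotter.tip_of("top",l)])
c=capture("side");crop(c,"pics/s9.png",280,140,480,290,4)
for l in("bail_grip","pedal_top","tray"): print([(d["p"],d["location"]) for d in spotter.tip_of("side",l)])
E
python3 go.py 0.4986 0.2938 0.205 7
```

```text
[(0.6, [0.5009, 0.2925, 0.2021]), (0.42, [0.4553, 0.4732, -0.0032]), (0.39, [0.5414, -0.1112, 0.0392])]
[(0.8, [0.3618, 0.282, 0.1386])]
[(0.69, [0.4983, 0.2959, 0.2026])]
[(0.87, [0.3649, 0.2805, 0.1363])]
[(0.58, [0.5194, 0.0822, 0.0019])]
t 24.225 tcp [0.4979 0.2944 0.3647] [1.7994e+02 1.0000e-01 7.0000e+00] F [-0.2 -0.3  0.3] w 0.06
dx 0.0006 dy 0.0007 dz 0.1597 roll -0.000 len 0.160
```

View pics/s9.png

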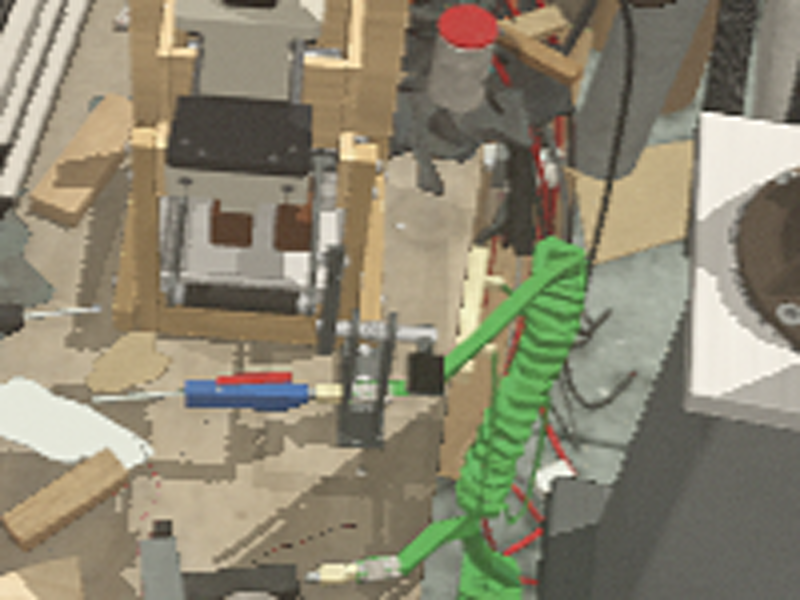

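```bash
python3 -c "
from plant import workorder; print(workorder.close_job())"
```

```text
the job is handed in; nothing more can be done
None
```

The job is done and handed in at about 24 s of the 69 s allowed. No verdict was reported, so the result rests on my own checks below.

**What I did**
- **Tray:** I slid the tray in by its handle until the stop pushed back with about 29 N, then let go.
- **Trip and dump:** I pressed the pedal until the bail sprang up, then swung the bail to about 1.17 rad.
- **Shut:** I swung the bail back and pressed it down against its rigid stop, with about 26 N felt. A test pull up of about 15 N then met resistance, which says the hook is over.
- **Clear:** I opened the fingers and moved the arm up clear of everything.

**What the last checks showed**
- **Latch:** The bail bar is back at its shut height (about 0.202 m, 0.203–0.206 m at the start). The pedal is back up (about 0.137 m).
- **Tray:** The handle is about 2 mm from where it should be when home.
- **Feet:** With the trap open, two feet lay on the tray floor and two lay on top of the pile. The tops of the upper two were at about 0.10 m, so I estimate their middles at 0.083 m, against the 0.095 m limit.

**What I could not check fully**
- Once the trap was shut, the upper two feet could no longer be seen. I relied on the view with the trap open.
- I never found the tack jar for certain: the network placed it on the white jar by the hammer, but the red-lidded jar by the tray fits as well. I did not measure the loose things again at the end. The last pictures showed nothing out of place.

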